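Nest a three-layer shield in a tilted work holder

ROBOT

A 7-joint arm with a two-finger parallel gripper is mounted at the origin on the work surface. World frame = base frame: x ahead of the robot, y to its left, z up, the work surface at z = 0. Lengths are in m, angles in rad, forces in N, time in s.
With the tool pointing down it reaches from about 0.425 to 0.925 m from the base axis. Payload 6.8 kg.
Tool frame: the origin (TCP) lies midway between the tips of the shut fingers; the grasp point (between the pads) lies 19 mm behind it; z points along the fingers, y is the line along which they close (so a half turn about z gives the same grasp; the last joint's range is limited). The gripper opens to 85 mm and grips with 20 to 120 N. Pads are 22 mm wide; open, the fingers measure 114 mm over their backs; the gripper's body (76 mm by 85 mm) begins 54 mm behind the grasp point. The pads swing forward as they close: fully open they stand 13 mm farther back than shut.
Start: joints at [-1.268, 0.477, 0.022, 1.555, -0.011, 1.109, -0.083], TCP at [0.27, 0.619, 0.231] pointing down, gripper open.
Joint ranges: [-2.96, 2.96], [-0.34, 2.1], [-1.41, 1.46], [0.24, 2.44], [-1.37, 4.51], [0.17, 1.92], [-2.96, 2.96]. Speed limits (rad/s): [2.39, 2.39, 3.14, 3.14, 3.14, 3.14, 3.14].

INTERFACE

Orientations are given as a rotation vector (axis times angle).
In Python, from bench import get_obs, grab_frame, camera_params, r gives the robot as it stands.
- The arm moves only by the shell command python3 -m jog 'ROWS' [FORCE]. ROWS is JSON, a list of rows, each an object of numbers: "rx", "ry", "rz": the turn, a rotation vector about the world's x, y, z scaled (see below); "x", "y", "z": the shift along the world's x, y, z scaled (see below); "jaw": the opening, from -1 (shut) to 1 (fully open). In form: [{"rx": .., "ry": .., "rz": .., "x": .., "y": .., "z": .., "jaw": ..}, ...]. A call has 1 to 8 rows; each row shifts and turns the commanded pose from where the row before left it; what a row does not reach is not made up. The controller multiplies each number of a shift by 60 mm and each number of a turn by 10 degrees. A row lasts 1/8 s, in which the tool goes at most 62.5 mm and 10.7 degrees, less where a joint would pass 70% of its speed; a pose out of reach is approached as far as the arm can. A call with a number of a shift or a turn outside -1 to 1 is refused whole. A call with a gripper value outside its range is refused whole. The fingers move at their own pace and stop on an object; FORCE is the grip in N (left out, the last holds). Time passes only in rows, so rows that do not move let the fingers close. It gives the time, the measured TCP pose, the force, the opening and the grip force at its end, in the units of the state.
- get_obs(): the state, without advancing time (a new reading comes with each control period).
- grab_frame(name): name is "scene" or "top" or "wrist"; returns the picture (400x640x3 uint8, red, green, blue); there is no depth.
- camera_params(name): a dict with "fx", "fy", "cx", "cy" (pixels), "R" (3x3) and "t" (3): a world point X has camera coordinates R X + t. Camera axes: x right, y down, z forward; pixel columns grow to the right and rows downward; lengths in m; the calibration is good to about 2 mm. The wrist camera is an equidistant fisheye: a pixel r from the principal point sees the ray r / f radians off the axis. A picture is of the moment at which its call begins: read the wrist's pose just before it. camera_params takes no time and is no camera call; for the wrist camera it gives the pose at the moment of the call.
- r.hand_in(): hands the job in; it is judged then, once.
The state is a dict: "clock": time; "joints": joint angles; "qvel": joint speeds; "tau": joint torques, N m; "tcp_pos": TCP position; "orientation": TCP orientation; "contact_force": force on the tool from outside, world axes, zero at the start; "moment": the same for the moment, N m; "grip_width": finger opening in m; "gripper_force": force on a finger pad.
Only numpy, scipy, OpenCV 4.12 (cv2) and the standard library are available. Lean on these libraries where they do the work, as an engineer would, in place of code of your own. Each camera call takes 0.05 s, during which the arm holds its last target. There are 200 camera calls.

TASK

Assemble the metal shield in the tilted work holder: the middle can goes into the large can and the small can into the middle one, open ends the same way as the large can's. Spring fingers inside the mouths resist, so push each can until you feel it bottom, but do not force it. Leave the holder's setting alone and do not disturb anything else on the bench.

Things in the scene. Friction and masses are not known exactly. Their poses are not given: they have to be found in the camera images.
- holder: tilting work holder screwed to the bench: dark base plate 150 x 150 x 10 mm, two grey cheeks 102 mm high with black lock knobs (152 mm over the knobs, along y). Origin: centre of its underside. The large can hangs in it on a pivot along y, 80 mm up, and leans to the holder's -x (towards the robot) by 28 to 38 degrees. The locked pivot slips above about 6 N m
- can_large: the large can, clamped at half height: plain straight metal can, outside 74, inside 69 mm across, 80 mm high. Origin on its axis at half height, on the pivot; z points out of its mouth, y along the pivot. Four bowed spring fingers inside the mouth, 3 to 26 mm below the rim, at 45 degrees to x and y, leave 61 mm free; the middle can pushes them outward
- large_floor (a point): centre of the large can's inner floor (the floor is 4 mm thick); axes as can_large. The spring fingers hold a can wherever it is let go; pushing it in takes some 5 to 20 N all the way, then it stops dead on the floor
- large_rim (a point): centre of the large can's mouth in the plane of its rim, 76 mm from large_floor; axes as can_large
- can_mid: middle can, stands loose, mouth up: plain straight metal, outside 64, inside 59 mm across, 80 mm high, wall 2.5, floor 4 mm, about 140 g. Origin: centre of its underside; z out of its mouth. Inside its mouth four spring fingers as in the large can leave 51 mm free. When home, its underside lies on large_floor and its rim stands 4 mm above the large can's rim
- can_small: small can, stands loose, mouth up: plain straight metal, outside 54, inside 49 mm across, 80 mm high, wall 2.5 mm, about 110 g, no fingers inside. Origin: centre of its underside; z out of its mouth. When home, its underside is 4 mm above the middle can's underside and its rim 4 mm above that can's rim; it too goes in against some 5 to 20 N
- jar: closed white plastic jar with a black cap, 54 mm across, 75 mm high: bystander. Origin: centre of its underside
- tape: roll of red tape lying flat, 90 mm outside, 22 mm high: bystander. Origin: centre of its underside
- driver: screwdriver lying on the bench near the robot: bystander
- wrench: spanner lying at the right: bystander
- battery: black cordless-tool battery pack 75 x 100 x 65 mm behind the holder: bystander. Origin: centre of its underside
- wash: white plastic wash bottle with a red cap, 64 mm across, 170 mm high, behind the holder: bystander. Origin: centre of its underside
- tablet: tablet computer 170 x 240 x 9 mm lying at the left: bystander
Not all that is in view belongs to the job. Leave any blue look-alike of the can_mid alone.

How it is judged:
By the outcome, as a careful person would: the job done as asked, in the order asked, and still so for the second after the job is handed in, with the robot touching nothing.
It also fails if it takes over 67 s, if anything falls off the work surface, if the arm or the gripper's body presses on something with over 40 N, if the wrist force passes 120 N, or if a joint passes its speed limit or range.

## Working session

There is one attempt and no reset: what is moved stays moved. The work goes in short steps, Python scripts to look and compute and a shell command to move; the robot and the scene stay as the last step left them, time stands still between calls to the robot, and variables do not carry over. Pictures are saved under pics/ and viewed, at most 10 in all, crops included, and the job is handed in when it is done.

```bash
ls; mkdir -p pics; python3 - <<'E'
from bench import get_obs, grab_frame, camera_params
import cv2,numpy as np
o=get_obs();print(o)
for n in("scene","top"):
    f=grab_frame(n);cv2.imwrite(f"pics/{n}0.png",f[:,:,::-1]);p=camera_params(n);print(n,{k:np.round(v,4).tolist() for k,v in p.items()})
E
```

```text
pics
{'clock': 0.0, 'joints': array([-1.2680977 ,  0.47776642,  0.02232761,  1.55642521, -0.01150595,
        1.10931867, -0.08310677]), 'qvel': array([-0.00145709,  0.00229243, -0.00162183, -0.00047556, -0.00023701,
        0.00013334,  0.0003965 ]), 'tau': array([-4.84941829e-04, -5.96458697e+01,  1.60771586e+00, -2.81191331e+01,
        1.25252543e-02,  9.55591531e-03, -8.99800256e-06]), 'tcp_pos': array([0.26932685, 0.61830459, 0.23035916]), 'orientation': array([-6.40667188e-01, -3.07532084e+00,  2.78450308e-03]), 'contact_force': array([ 0.20579185, -0.86335053, -0.40558448]), 'moment': array([0.02350216, 0.01016618, 0.0219363 ]), 'gripper_force': 0.0, 'grip_width': 0.08515146871103832}
scene {'fx': 469.2573, 'fy': 469.2573, 'cx': 318.05, 'cy': 191.0616, 'R': [[-0.8529, 0.5218, -0.0174], [0.3921, 0.6181, -0.6814], [-0.3448, -0.5879, -0.7317]], 't': [0.4655, -0.1848, 1.9542]}
top {'fx': 363.3916, 'fy': 363.3916, 'cx': 326.9456, 'cy': 196.2664, 'R': [[-0.0145, -0.9997, -0.0193], [-0.9962, 0.0161, -0.0861], [0.0864, 0.018, -0.9961]], 't': [0.0614, 0.5752, 1.101]}
```

View pics/scene0.png

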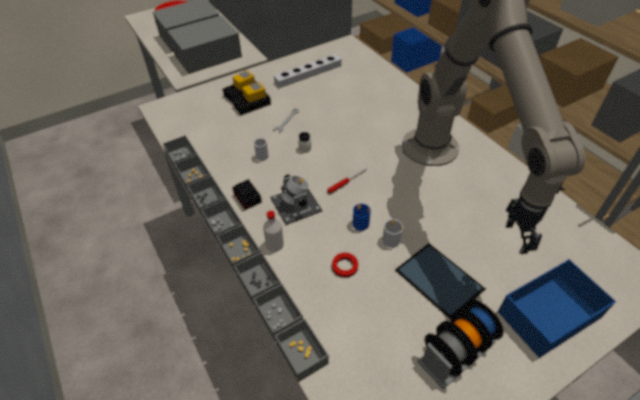

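View pics/top0.png

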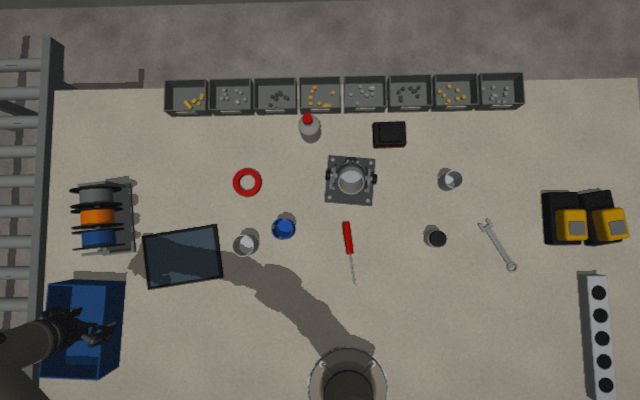

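Scene: the bare-metal cans are at top px (245,244)/scene (393,233), the large-looking one, and at top (450,179)/scene (260,149), the smaller one. Could be mistaken for can_mid: the blue look-alike at top (284,228)/scene (361,216), the jar with black cap at top (435,237), and the held large can at top (351,180). By description can_mid is the uncoloured one at (245,244) and can_small the one at (450,179); I will check both by size.

```bash
cat > h.py <<'E'
import numpy as np,cv2
from bench import get_obs, grab_frame, camera_params
from scipy.spatial.transform import Rotation as Ro
def ray(n,uv,p=None):
    p=p or camera_params(n);R=np.array(p["R"]);t=np.array(p["t"])
    a=(uv[0]-p["cx"])/p["fx"];b=(uv[1]-p["cy"])/p["fy"]
    if n=="wrist":
        th=np.hypot(a,b);s=np.sin(th)/max(th,1e-9);d=np.array([a*s,b*s,np.cos(th)])
    else: d=np.array([a,b,1.])
    d=R.T@d;return -R.T@t,d/np.linalg.norm(d)
def onz(n,uv,z,p=None):
    o,d=ray(n,uv,p);return o+d*(z-o[2])/d[2]
def tri(rs):
    A=sum(np.eye(3)-np.outer(d,d) for o,d in rs);b=sum((np.eye(3)-np.outer(d,d))@o for o,d in rs)
    x=np.linalg.solve(A,b);return x,[float(np.linalg.norm(np.cross(x-o,d))) for o,d in rs]
def proj(n,X,p=None):
    p=p or camera_params(n);c=np.array(p["R"])@np.array(X)+np.array(p["t"])
    if n=="wrist":
        r=np.hypot(c[0],c[1]);th=np.arctan2(r,c[2]);return np.array([p["cx"]+p["fx"]*th*c[0]/r,p["cy"]+p["fy"]*th*c[1]/r])
    return np.array([p["cx"]+p["fx"]*c[0]/c[2],p["cy"]+p["fy"]*c[1]/c[2]])
E
python3 - <<'E'
from h import *
for nm,t,s in(("mid",(245,244),(393,233)),("small",(450,179),(260,149)),("blue",(284,228),(361,216)),("holder",(351,180),(294,190)),("jar",(435,237),(304,141))):
    print(nm,onz("top",t,.08).round(3),[np.round(q,3).tolist() for q in tri([ray("top",t),ray("scene",s)])])
a=cv2.imread("pics/top0.png");b=cv2.imread("pics/scene0.png")
def crop(i,u,v,w=35,h=30): return cv2.resize(i[v-h:v+h,u-w:u+w],(400,300),interpolation=cv2.INTER_CUBIC)
cv2.imwrite("pics/c1.png",np.vstack([np.hstack([crop(a,250,240),crop(a,450,185)]),np.hstack([crop(a,351,180),crop(b,294,195)])]))
f=grab_frame("wrist");p=camera_params("wrist");print(p,get_obs()["tcp_pos"])
E
```

```text
mid [0.435 0.294 0.08 ] [[0.433, 0.303, 0.043], [0.001, 0.001]]
small [ 0.617 -0.311  0.08 ] [[0.622, -0.324, 0.043], [0.001, 0.001]]
blue [0.48  0.179 0.08 ] [[0.48, 0.184, 0.043], [0.0, 0.0]]
holder [ 0.618 -0.02   0.08 ] [[0.625, -0.024, 0.071], [0.006, 0.006]]
jar [ 0.448 -0.26   0.08 ] [[0.447, -0.271, 0.042], [0.0, 0.0]]
{'fx': 309.70691628693146, 'fy': 309.70691628693146, 'cx': 322.3534857856353, 'cy': 197.52298438695385, 'R': array([[ 0.399401  ,  0.91677431, -0.00192476],
       [ 0.87004022, -0.37837741,  0.31600721],
       [ 0.28897901, -0.12788821, -0.94875484]]), 't': array([-0.67359817, -0.04120457,  0.3806806 ])} [0.26939401 0.61841948 0.23058065]
```

View pics/c1.png

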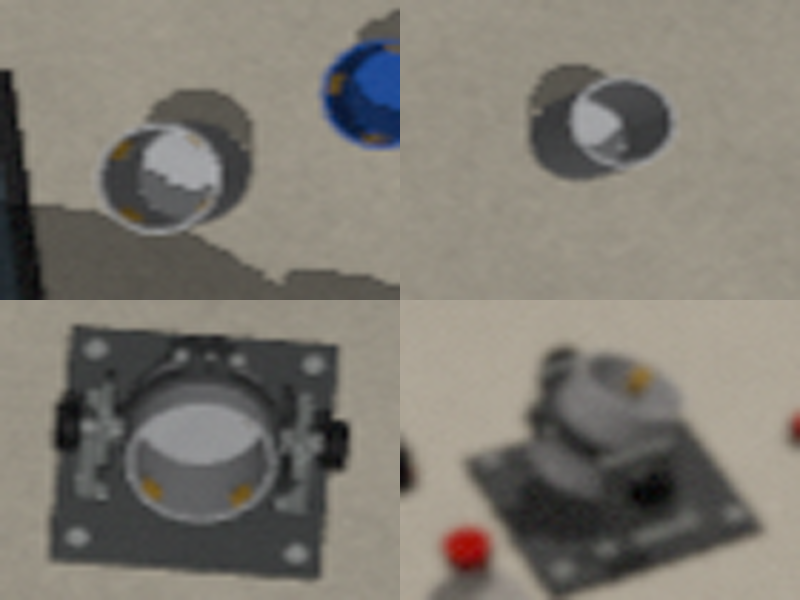

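Crop shows the uncoloured can with orange spring fingers at top px (243,246), rim about 21 px (≈60 mm): can_mid. The plain one without fingers at (454,179), about 17.5 px (≈50 mm): can_small. The blue one is left alone. Holder turned about -6°, leaning to the robot. Go above can_mid and use the wrist camera.

```bash
python3 -m jog '[{"x":0.45,"y":-0.83,"rz":0.28,"jaw":1},{"x":0.45,"y":-0.83,"rz":0.28},{"x":0.45,"y":-0.83,"rz":0.28},{"x":0.45,"y":-0.83,"rz":0.28},{"x":0.45,"y":-0.83,"rz":0.28},{"x":0.45,"y":-0.83,"rz":0.28},{},{}]'; cat > shot.py <<'E'
from h import *
import sys,pickle
n=sys.argv[1];o=get_obs();p=camera_params("wrist");f=grab_frame("wrist")
cv2.imwrite(f"pics/{n}.png",f[:,:,::-1]);pickle.dump(p,open(n+".p","wb"))
print(o["clock"],o["tcp_pos"].round(4),o["orientation"].round(3),o["joints"].round(2))
E
python3 shot.py m1
```

```text
0.15 [0.2694 0.6184 0.2306] [-6.410e-01 -3.075e+00  2.000e-03] [-1.27  0.48  0.02  1.56 -0.01  1.11 -0.08]validation failed for argument at $[0]...
```

View pics/m1.png

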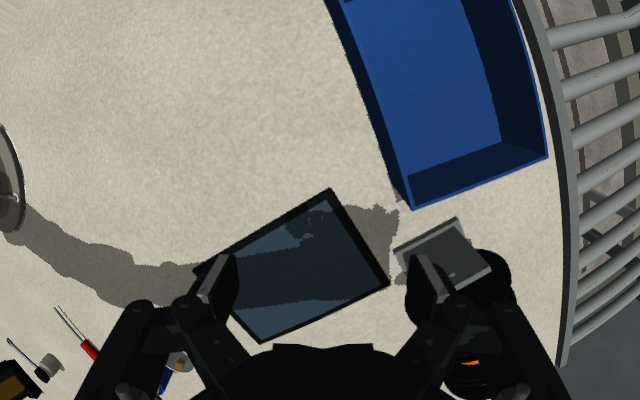

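The jog was refused (a row seemingly needs all keys), so the arm has not moved; the picture shows only tablet (290,265) and blue bin, with fingers at the lower edge. Repeat with full rows.

```bash
python3 -m jog '[{"rx":0,"ry":0,"rz":0.28,"x":0.45,"y":-0.83,"z":0.3,"jaw":1},{"rx":0,"ry":0,"rz":0.28,"x":0.45,"y":-0.83,"z":0,"jaw":1},{"rx":0,"ry":0,"rz":0.28,"x":0.45,"y":-0.83,"z":0,"jaw":1},{"rx":0,"ry":0,"rz":0.28,"x":0.45,"y":-0.83,"z":0,"jaw":1},{"rx":0,"ry":0,"rz":0.28,"x":0.45,"y":-0.83,"z":0,"jaw":1},{"rx":0,"ry":0,"rz":0.28,"x":0.45,"y":-0.83,"z":0,"jaw":1},{"rx":0,"ry":0,"rz":0,"x":0,"y":0,"z":0,"jaw":1},{"rx":0,"ry":0,"rz":0,"x":0,"y":0,"z":0,"jaw":1}]'; 
python3 shot.py m2; python3 - <<'E'
from h import *
for X in((.438,.300,.08),(.622,-.324,.08),(.6,-.02,.11)): print(proj("wrist",X))
E
```

```text
clock: 1.2
tcp_pos: [0.4313, 0.3205, 0.2493]
orientation: [-0.185, -3.136, -0.001]
contact_force: [-0.4, 1.2, 0.7]
grip_width: 0.0857
gripper_force: 0.0
1.2 [0.4313 0.3205 0.2493] [-1.850e-01 -3.136e+00 -1.000e-03] [-0.82  0.23  0.08  1.87 -0.02  1.04  0.72]
[303.51445462 185.98076425]
[ 26.21814648 307.69281491]
[108.23993375 321.94112187]
```

View pics/m2.png

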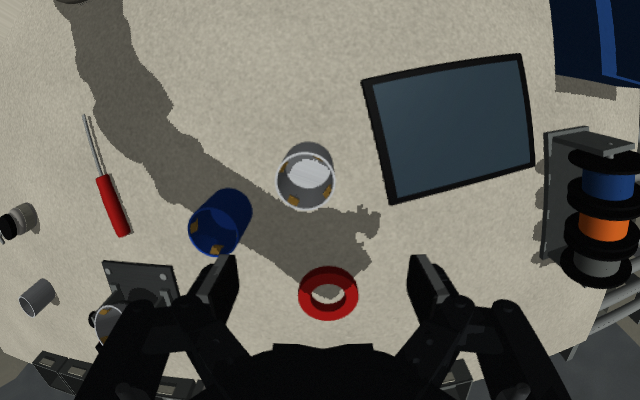

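Wrist view: can_mid, uncoloured, mouth up with orange fingers, rim centred near (305,180); blue look-alike at (220,225), tape (328,293) red, holder bottom left. Second wrist position, then measure by ray casting.

```bash
python3 -m jog '[{"rx":0,"ry":0,"rz":0,"x":0,"y":-0.5,"z":-0.5,"jaw":1},{"rx":0,"ry":0,"rz":0,"x":0.4,"y":-0.5,"z":-0.2,"jaw":1},{"rx":0,"ry":0,"rz":0,"x":0,"y":0,"z":0,"jaw":1},{"rx":0,"ry":0,"rz":0,"x":0,"y":0,"z":0,"jaw":1}]'; 
python3 shot.py m3; cat >> h.py <<'E'
import pickle
from scipy.optimize import least_squares
def rimpts(name,uv,w,thr=None):
    p=pickle.load(open(name+".p","rb"));g=cv2.imread(f"pics/{name}.png").astype(int)
    u,v=np.round(uv).astype(int);s=g[v-w:v+w,u-w:u+w]
    m=((s.min(2)>(thr or 205))&(s.max(2)-s.min(2)<25)).astype(np.uint8)
    n,l,st,c=cv2.connectedComponentsWithStats(m,connectivity=8)
    k=1+np.argmax(st[1:,2]*st[1:,3]);q=np.argwhere(l==k)[:,::-1]
    h=cv2.convexHull(q.astype(np.int32))[:,0]+[u-w,v-w]
    return h.astype(float),p
def circ(pts):
    A=np.c_[2*pts,np.ones(len(pts))];x=np.linalg.lstsq(A,(pts**2).sum(1),rcond=None)[0]
    return x[:2],np.sqrt(x[2]+x[:2]@x[:2])
def rimz(names,uvs,w,zs=(.06,.07,.075,.08,.085,.09),thr=None):
    H=[rimpts(n,uv,w,thr) for n,uv in zip(names,uvs)]
    for z in zs:
        r=[circ(np.array([onz("wrist",q,z,p)[:2] for q in h])) for h,p in H]
        print(z,*[(c.round(4).tolist(),round(2e3*d,1)) for c,d in r])
E
python3 - <<'E'
from h import *
X=(.436,.300,.08);u=proj("wrist",X,pickle.load(open("m3.p","rb")));print(u)
rimz(["m2","m3"],[(305,180),u+[0,-3]],42)
g=cv2.imread("pics/m3.png");h,_=rimpts("m3",u,42)
for q in h.astype(int): cv2.circle(g,tuple(int(t) for t in q),0,(0,0,255),-1)
h,_=rimpts("m2",(305,180),42);g2=cv2.imread("pics/m2.png")
for q in h.astype(int): g2[q[1],q[0]]=(0,0,255)
f=lambda g,u:cv2.resize(g[int(u[1])-50:int(u[1])+50,int(u[0])-50:int(u[0])+50],(400,400),interpolation=0)
cv2.imwrite("pics/c2.png",np.hstack([f(g2,(305,180)),f(g,u)]))
E
```

```text
clock: 1.75
tcp_pos: [0.4549, 0.2619, 0.2074]
orientation: [-0.181, -3.136, -0.001]
contact_force: [0.2, 0.4, 0.7]
grip_width: 0.0854
gripper_force: 0.0
1.75 [0.4549 0.2619 0.2074] [-1.810e-01 -3.136e+00 -1.000e-03] [-0.73  0.26  0.11  1.94 -0.03  0.94  0.85]
[362.78401942 163.97440609]Traceback (most recent call last):
  File "<stdin>", line 3, in <module>
  File "h.py", line 35, in rimz
    H=[rimpts(n,uv,w,thr) for n,uv in zip(names,uvs)]
       ~~~~~~^^^^^^^^^^^^
  File "h.py", line 28, in rimpts
    k=1+np.argmax(st[1:,2]*st[1:,3]);q=np.argwhere(l==k)[:,::-1]
        ~~~~~~~~~^^^^^^^^^^^^^^^^^^^
    return _wrapfunc(a, 'argmax', axis=axis, out=out, **kwds)
    return bound(*args, **kwds)
ValueError: attempt to get argmax of an empty sequence
```

```bash
python3 - <<'E'
from h import *
g=cv2.imread("pics/m2.png");print(g[205:212,306].tolist(),g[175,275:284].tolist(),g[172,310].tolist(),g[120,250].tolist())
s=g[140:222,263:347].astype(int)
for t in(150,160,170,180,190):
    m=(s.min(2)>t)&(s.max(2)-s.min(2)<12);ys,xs=np.where(m);print(t,m.sum(),xs.min()+263,xs.max()+263,ys.min()+140,ys.max()+140)
E
```

```text
[[74, 74, 73], [75, 75, 73], [92, 90, 88], [133, 132, 130], [176, 175, 172], [164, 171, 171], [126, 137, 140]] [[170, 177, 177], [182, 181, 178], [167, 166, 163], [53, 53, 51], [49, 49, 48], [50, 49, 49], [49, 48, 47], [49, 49, 47], [48, 48, 46]] [181, 180, 177] [146, 163, 166]
150 1236 274 335 152 210
160 1133 274 335 153 210
170 935 275 335 153 209
180 17 278 334 153 208Traceback (most recent call last):
  File "<stdin>", line 5, in <module>
    return umr_minimum(a, axis, None, out, keepdims, initial, where)
ValueError: zero-size array to reduction operation minimum which has no identity
```

```bash
sed -i 's/m=((s.min(2)>(thr or 205)).*/m=((s.min(2)>(thr or 125))\&(s[:,:,0]-s[:,:,2]>-8)).astype(np.uint8)/' h.py
python3 - <<'E'
from h import *
X=(.436,.300,.08);u=proj("wrist",X,pickle.load(open("m3.p","rb")));print(u)
rimz(["m2","m3"],[(305,180),u+[0,-3]],45)
g=cv2.imread("pics/m3.png");h,_=rimpts("m3",u+[0,-3],45)
for q in h.astype(int): g[q[1],q[0]]=(0,0,255)
h,_=rimpts("m2",(305,180),45);g2=cv2.imread("pics/m2.png")
for q in h.astype(int): g2[q[1],q[0]]=(0,0,255)
f=lambda g,u:cv2.resize(g[int(u[1])-50:int(u[1])+50,int(u[0])-50:int(u[0])+50],(400,400),interpolation=0)
cv2.imwrite("pics/c2.png",np.hstack([f(g2,(305,180)),f(g,u)]))
E
```

```text
[362.78401942 163.97440609]
0.06 ([0.4392, 0.2992], np.float64(67.8)) ([0.4383, 0.3032], np.float64(68.4))
0.07 ([0.4365, 0.3001], np.float64(65.8)) ([0.4361, 0.302], np.float64(66.1))
0.075 ([0.4352, 0.3005], np.float64(64.7)) ([0.435, 0.3015], np.float64(64.9))
0.08 ([0.4339, 0.301], np.float64(63.7)) ([0.4339, 0.3009], np.float64(63.7))
0.085 ([0.4325, 0.3014], np.float64(62.7)) ([0.4328, 0.3004], np.float64(62.5))
0.09 ([0.4312, 0.3019], np.float64(61.7)) ([0.4316, 0.2998], np.float64(61.3))
```

View pics/c2.png

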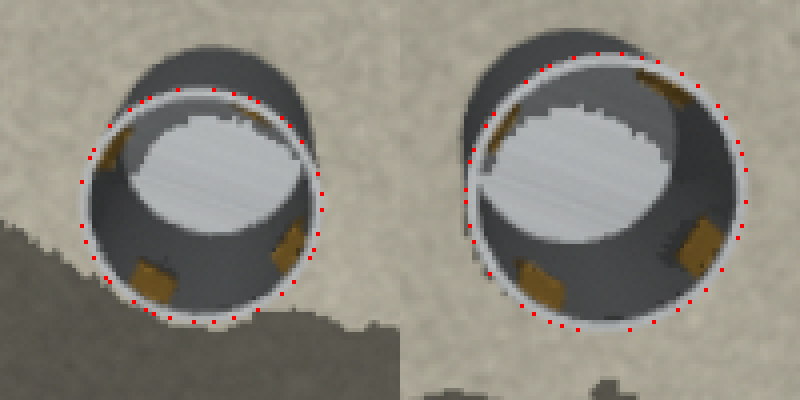

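Both hulls lie on the rim: can_mid rim at (0.434, 0.301), 63.7 mm across, and the two views agree at z = 0.080 — matches the description. Approach.

```bash
python3 -m jog '[{"rx":0,"ry":0,"rz":0,"x":-0.18,"y":0.33,"z":-0.6,"jaw":1},{"rx":0,"ry":0,"rz":0,"x":-0.17,"y":0.32,"z":-0.4,"jaw":1},{"rx":0,"ry":0,"rz":0,"x":0,"y":0,"z":0,"jaw":1},{"rx":0,"ry":0,"rz":0,"x":0,"y":0,"z":0,"jaw":1}]' 60
```

```text
clock: 2.3
tcp_pos: [0.4351, 0.2995, 0.1483]
orientation: [0.183, 3.135, 0.001]
contact_force: [0.3, 0.7, 0.4]
grip_width: 0.0854
gripper_force: 0.0
```

Need x -1 mm, y +1.5 mm, z -101 mm.

```bash
python3 -m jog '[{"rx":0,"ry":0,"rz":0,"x":-0.02,"y":0.02,"z":-0.6,"jaw":1},{"rx":0,"ry":0,"rz":0,"x":0,"y":0,"z":-0.6,"jaw":1},{"rx":0,"ry":0,"rz":0,"x":0,"y":0,"z":-0.47,"jaw":1},{"rx":0,"ry":0,"rz":0,"x":0,"y":0,"z":0,"jaw":1},{"rx":0,"ry":0,"rz":0,"x":0,"y":0,"z":0,"jaw":-1},{"rx":0,"ry":0,"rz":0,"x":0,"y":0,"z":0,"jaw":-1},{"rx":0,"ry":0,"rz":0,"x":0,"y":0,"z":0,"jaw":-1},{"rx":0,"ry":0,"rz":0,"x":0,"y":0,"z":0,"jaw":-1}]' 60
```

```text
clock: 3.3
tcp_pos: [0.4349, 0.3011, 0.0493]
orientation: [0.185, 3.133, 0.004]
contact_force: [0.2, -0.3, 5.7]
grip_width: 0.0627
gripper_force: 65.2
```

Gripped. Lift and go to view the holder.

```bash
python3 -m jog '[{"rx":0,"ry":0,"rz":0,"x":0,"y":0,"z":0.9,"jaw":-1},{"rx":0,"ry":0,"rz":0,"x":0,"y":0,"z":0.95,"jaw":-1},{"rx":0,"ry":0,"rz":0,"x":0.5,"y":-0.5,"z":0.7,"jaw":-1},{"rx":0,"ry":0,"rz":0,"x":0.5,"y":-0.85,"z":0.5,"jaw":-1},{"rx":0,"ry":0,"rz":0,"x":0.5,"y":-0.85,"z":0.5,"jaw":-1},{"rx":0,"ry":0,"rz":0,"x":0.5,"y":-0.85,"z":0.5,"jaw":-1},{"rx":0,"ry":0,"rz":0,"x":0.5,"y":-0.85,"z":0.2,"jaw":-1},{"rx":0,"ry":0,"rz":0,"x":0.5,"y":-0.85,"z":0,"jaw":-1}]'
python3 -m jog '[{"rx":0,"ry":0,"rz":0,"x":0,"y":-0.5,"z":0,"jaw":-1},{"rx":0,"ry":0,"rz":0,"x":0,"y":0,"z":0,"jaw":-1},{"rx":0,"ry":0,"rz":0,"x":0,"y":0,"z":0,"jaw":-1}]'; python3 shot.py h1
```

```text
clock: 4.3
tcp_pos: [0.6095, 0.0224, 0.2999]
orientation: [0.184, 3.132, 0.002]
contact_force: [1.2, 0.1, -1.7]
grip_width: 0.063
gripper_force: 67.6
clock: 4.68
tcp_pos: [0.6079, -0.0049, 0.2975]
orientation: [0.183, 3.136, 0.002]
contact_force: [0.0, 0.8, -1.4]
grip_width: 0.0629
gripper_force: 67.5
4.675 [ 0.6079 -0.0049  0.2975] [1.830e-01 3.136e+00 2.000e-03] [-0.31  0.32  0.28  1.66 -0.09  1.18  1.45]
```

View pics/h1.png

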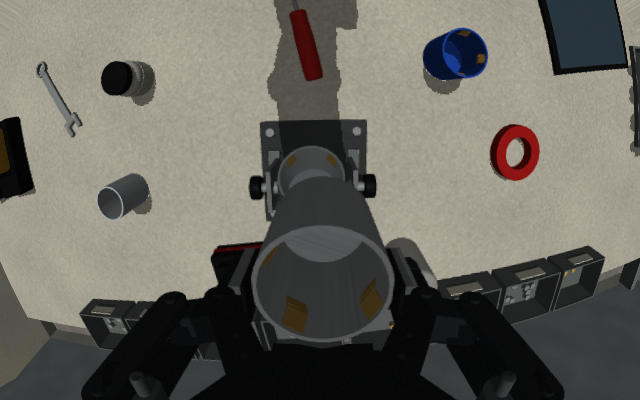

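Held can hides the back of the mouth; the holder's mouth is at (312,170), cheeks and knobs (257,187), (369,186); small can at (123,200). Move on to see the whole mouth from two places.

```bash
python3 -m jog '[{"rx":0,"ry":0,"rz":0,"x":0.9,"y":0.4,"z":-0.2,"jaw":-1},{"rx":0,"ry":0,"rz":0,"x":0.7,"y":0.4,"z":-0.2,"jaw":-1},{"rx":0,"ry":0,"rz":0,"x":0,"y":0,"z":0,"jaw":-1},{"rx":0,"ry":0,"rz":0,"x":0,"y":0,"z":0,"jaw":-1}]'; python3 shot.py h2
python3 -m jog '[{"rx":0,"ry":0,"rz":0,"x":0,"y":-0.8,"z":0,"jaw":-1},{"rx":0,"ry":0,"rz":0,"x":0,"y":-0.8,"z":0,"jaw":-1},{"rx":0,"ry":0,"rz":0,"x":0,"y":0,"z":0,"jaw":-1},{"rx":0,"ry":0,"rz":0,"x":0,"y":0,"z":0,"jaw":-1}]'; python3 shot.py h3
python3 - <<'E'
import cv2,numpy as np
a=cv2.imread("pics/h2.png")[20:240,150:440];b=cv2.imread("pics/h3.png")[20:240,200:490]
cv2.imwrite("pics/c3.png",cv2.resize(np.vstack([a,b]),None,fx=1.36,fy=1.36,interpolation=0)); print(a.shape)
# side by side at 2x
E
```

```text
clock: 5.22
tcp_pos: [0.7037, 0.0432, 0.2727]
orientation: [-0.182, -3.135, 0.0]
contact_force: [0.5, 0.3, -1.7]
grip_width: 0.0626
gripper_force: 67.4
5.225 [0.7037 0.0432 0.2727] [-0.182 -3.135  0.   ] [-0.33  0.51  0.27  1.44 -0.14  1.21  1.41]
clock: 5.78
tcp_pos: [0.7038, -0.054, 0.274]
orientation: [0.186, 3.135, 0.002]
contact_force: [-0.2, 0.4, -1.2]
grip_width: 0.0627
gripper_force: 67.4
5.775 [ 0.7038 -0.054   0.274 ] [1.860e-01 3.135e+00 2.000e-03] [-0.2   0.51  0.29  1.44 -0.15  1.22  1.56]
(220, 290, 3)
```

View pics/c3.png

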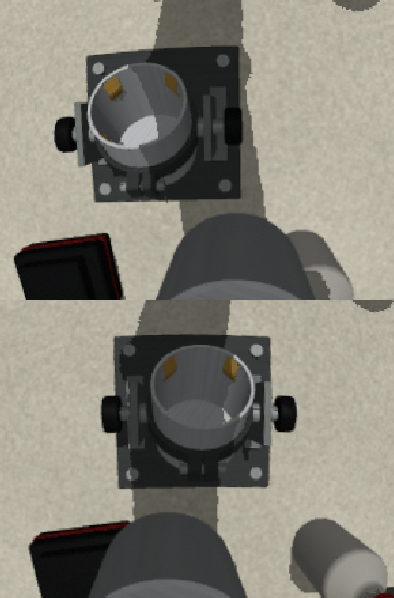

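Both views show the mouth clear: h2 rim about (252,95), h3 rim about (349,80); base screws and knobs well seen. One zoom with rim-edge candidates, and knobs and screws triangulated.

```bash
python3 - <<'E'
from h import *
P={n:pickle.load(open(n+".p","rb")) for n in("h2","h3")}
def T(a,b): return tri([ray("wrist",a,P["h2"]),ray("wrist",b,P["h3"])])
G={n:cv2.imread(f"pics/{n}.png") for n in P}
def screw(n,uv):
    u,v=np.round(uv).astype(int);s=cv2.cvtColor(G[n],6)[v-6:v+7,u-6:u+7].astype(float);w=np.clip(s-np.median(s)-20,0,None)
    yy,xx=np.mgrid[-6:7,-6:7];return np.array([u+(w*xx).sum()/w.sum(),v+(w*yy).sum()/w.sum()])
S2=[(222.1,70),(314,64.9),(226.5,158.2),(315.4,156)];S3=[(294.1,57.5),(388.2,57.5),(297,147.9),(388.2,147.2)]
Q=[]
for a,b in zip(S2,S3):
    x,e=T(screw("h2",a),screw("h3",b));Q.append(x);print("screw",x.round(4),np.round(e,4))
Q=np.array(Q);print("ctr",Q.mean(0),"yaw",[np.degrees(np.arctan2(-(a-b)[0],(a-b)[1])).round(2) for a,b in((Q[0]-0,Q[1]),(Q[2],Q[3]))],[np.degrees(np.arctan2((b-a)[1],(b-a)[0])).round(2) for a,b in((Q[0],Q[2]),(Q[1],Q[3]))])
for a,b in(((197.8,117.8),(281.6,103.8)),((321.3,112.6),(408.8,103.8))): print("knob",*T(a,b))
f=lambda n,u,v:cv2.resize(G[n][v-40:v+60,u-45:u+45],None,fx=4.4,fy=5,interpolation=0)
cv2.imwrite("pics/c4.png",np.hstack([f("h2",252,90),f("h3",349,80)]))
E
```

```text
screw [ 0.5649 -0.074   0.0131] [0.0002 0.0002]
screw [0.5769 0.0455 0.0146] [0.0001 0.0001]
screw [ 6.865e-01 -9.150e-02 -3.000e-04] [0.0001 0.0001]
screw [0.6961 0.0333 0.0152] [0.0001 0.0001]
ctr [ 0.6311228  -0.02166322  0.01066033] yaw [np.float64(174.25), np.float64(175.61)] [np.float64(-8.16), np.float64(-5.85)]
knob [ 0.62322602 -0.08858296  0.08318048] [0.00038399903544640107, 0.00038399903544628945]
knob [0.63812729 0.04897684 0.07959986] [0.00016597935518038008, 0.00016597935518014928]
```

View pics/c4.png

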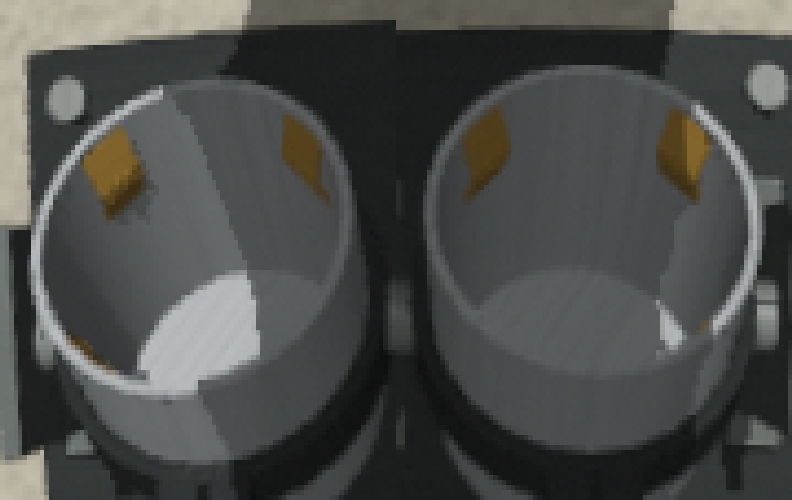

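Zoom shows the full rim in both views (tops at crop (205,80) and (580,67), bottoms (165,393) and (610,378)). Pivot ≈ (0.6306,-0.020,0.081), yaw ≈ -6°. Cast hand-read rim points onto leaning planes through the pivot axis.

```bash
cat > rim.py <<'E'
from h import *
P={n:pickle.load(open(n+".p","rb")) for n in("h2","h3")}
A=np.array([(32,240),(60,335),(100,375),(165,393),(85,140),(125,107),(160,90),(205,80),(265,93),(310,125),(340,165),(353,205),(335,285),(300,335)],float)
B=np.array([(580,67),(640,72),(700,105),(740,155),(763,230),(755,280),(715,335),(440,155),(470,110),(520,80),(426,215),(435,260),(465,315),(510,352),(560,373),(610,378),(660,368)],float)
A=A/[4.4,5]+[206.5,49.5];B=(B-[396,0])/[4.4,5]+[303.5,39.5]
ya=np.radians(-6.2);ex=np.array([np.cos(ya),np.sin(ya),0]);ey=np.array([-ex[1],ex[0],0]);ez=np.array([0,0,1.])
piv=np.array([.6306,-.0200,.080])
for th in(26,28,30,32,34,36,38,40):
    t=np.radians(th);n=-np.sin(t)*ex+np.cos(t)*ez;px=np.cos(t)*ex+np.sin(t)*ez;c0=piv+.04*n
    s=f"{th}: "
    for nm,pts in(("h2",A),("h3",B)):
        q=[]
        for uv in pts:
            o,d=ray("wrist",uv,P[nm]);X=o+d*((c0-o)@n)/(d@n)-c0;q.append([X@px,X@ey])
        q=np.array(q);c,r=circ(q);res=np.linalg.norm(q-c,axis=1)-r
        ax=np.ptp(q,axis=0)*1e3
        s+=f"{nm} off(px,ey)mm {np.round(c*1e3,1)} dia {2e3*r:.1f} ext {ax.round(1)} rms {1e3*res.std():.2f} | "
    print(s)
E
python3 rim.py
```

```text
26: h2 off(px,ey)mm [-3.  0.] dia 70.4 ext [68.9 73.7] rms 0.85 | h3 off(px,ey)mm [-3.1  0. ] dia 71.5 ext [69.3 73.6] rms 0.72 | 
28: h2 off(px,ey)mm [-1.9 -0.1] dia 71.0 ext [70.2 73.7] rms 0.72 | h3 off(px,ey)mm [-1.9  0. ] dia 72.2 ext [70.8 73.6] rms 0.49 | 
30: h2 off(px,ey)mm [-0.8 -0.2] dia 71.8 ext [71.7 73.7] rms 0.65 | h3 off(px,ey)mm [-0.7  0.1] dia 73.0 ext [72.3 73.6] rms 0.29 | 
32: h2 off(px,ey)mm [ 0.3 -0.3] dia 72.6 ext [73.3 73.7] rms 0.68 | h3 off(px,ey)mm [0.6 0.1] dia 73.9 ext [74.  73.6] rms 0.32 | 
34: h2 off(px,ey)mm [ 1.5 -0.5] dia 73.5 ext [75.  73.7] rms 0.82 | h3 off(px,ey)mm [1.8 0.1] dia 74.9 ext [75.9 73.5] rms 0.59 | 
36: h2 off(px,ey)mm [ 2.6 -0.6] dia 74.5 ext [77.  73.6] rms 1.07 | h3 off(px,ey)mm [3.1 0.1] dia 76.0 ext [78.  73.5] rms 0.94 | 
38: h2 off(px,ey)mm [ 3.8 -0.7] dia 75.6 ext [79.1 73.6] rms 1.38 | h3 off(px,ey)mm [4.4 0.1] dia 77.2 ext [80.3 73.4] rms 1.35 | 
40: h2 off(px,ey)mm [ 5.  -0.9] dia 76.8 ext [81.4 73.5] rms 1.75 | h3 off(px,ey)mm [5.8 0.2] dia 78.6 ext [82.8 73.3] rms 1.81 |
```

Lean 31.4° (least rms, offsets ~0, diameter ~73.5 vs 74): all consistent. Check the held can in the jaw and tilt to the axis, 80 mm above the rim.

```bash
cat > st.py <<'E'
# where is the held can underside relative to the large rim, in holder axes (px,ey,n)
from h import *
import sys
L=float(sys.argv[1])/1e3; off=float(sys.argv[2])/1e3 # underside ahead of TCP, offset of axis along px
th=np.radians(31.4);ya=np.radians(-6.2);ex=np.array([np.cos(ya),np.sin(ya),0]);ey=np.array([-ex[1],ex[0],0]);ez=np.array([0,0,1.])
n=-np.sin(th)*ex+np.cos(th)*ez;px=np.cos(th)*ex+np.sin(th)*ez;c0=np.array([.6306,-.02,.080])+.04*n
o=get_obs();R=Ro.from_rotvec(o["orientation"]).as_matrix();M=np.c_[px,ey,n]
s=np.sign(R[:,0]@px)
b=o["tcp_pos"]+L*R[:,2]+off*s*R[:,0]-c0
print("underside rel rim px,ey,n mm",(M.T@b*1e3).round(1),"force px,ey,n",(M.T@o["contact_force"]).round(1),"t",o["clock"])
E_=Ro.from_matrix(np.c_[ (px if s>0 else -px), R[:,1]*0+ey*np.sign(R[:,1]@ey), -n])
print("turn left (world, in 10deg units)",((E_*Ro.from_matrix(R).inv()).as_rotvec(degrees=True)/10).round(3))
print("unit steps (jog per 10 mm): n",(n/6).round(3),"px",(px/6).round(3),"ey",(ey/6).round(3))
E
python3 - <<'E'
from h import *
p=pickle.load(open("h1.p","rb"));z=.2975-.0493+.08
q=np.array([onz("wrist",uv,z,p)[:2] for uv in((252,285),(395,288),(322,225),(322,345))]);print(q.round(4),circ(q),"tcp .6079 -.0049")
E
python3 -m jog '[{"rx":-0.085,"ry":-0.78,"rz":0,"x":-0.67,"y":0.18,"z":-0.2,"jaw":-1},{"rx":-0.085,"ry":-0.78,"rz":0,"x":-0.67,"y":0.18,"z":-0.2,"jaw":-1},{"rx":-0.085,"ry":-0.78,"rz":0,"x":-0.67,"y":0.18,"z":-0.2,"jaw":-1},{"rx":-0.085,"ry":-0.78,"rz":0,"x":-0.67,"y":0.18,"z":-0.2,"jaw":-1},{"rx":0,"ry":0,"rz":0,"x":0,"y":0,"z":0,"jaw":-1},{"rx":0,"ry":0,"rz":0,"x":0,"y":0,"z":0,"jaw":-1}]'
python3 st.py 49.3 -1
```

```text
[[ 0.6008 -0.0358]
 [ 0.6099  0.0269]
 [ 0.5753 -0.0017]
 [ 0.6408 -0.0094]] (array([ 0.60817978, -0.00486589]), np.float64(0.03238287431521753)) tcp .6079 -.0049
clock: 6.58
tcp_pos: [0.5583, -0.0176, 0.2303]
orientation: [0.162, 2.63, -0.055]
contact_force: [0.9, -0.1, -1.1]
grip_width: 0.0626
gripper_force: 67.5
underside rel rim px,ey,n mm [13.7 -6.2 76.7] force px,ey,n [ 0.2 -0.  -1.4] t 6.575
turn left (world, in 10deg units) [ 0.025 -0.237  0.101]
unit steps (jog per 10 mm): n [-0.086  0.009  0.142] px [ 0.141 -0.015  0.087] ey [0.018 0.166 0.   ]
```

```bash
python3 -m jog '[{"rx":0.025,"ry":-0.24,"rz":0.1,"x":-0.22,"y":0.125,"z":-0.145,"jaw":-1},{"rx":0,"ry":0,"rz":0,"x":0.24,"y":-0.025,"z":-0.4,"jaw":-1},{"rx":0,"ry":0,"rz":0,"x":0.24,"y":-0.025,"z":-0.4,"jaw":-1},{"rx":0,"ry":0,"rz":0,"x":0,"y":0,"z":0,"jaw":-1},{"rx":0,"ry":0,"rz":0,"x":0,"y":0,"z":0,"jaw":-1}]'
python3 st.py 49.3 -0.3
```

```text
clock: 7.2
tcp_pos: [0.5745, -0.0146, 0.1735]
orientation: [0.144, 2.589, -0.041]
contact_force: [-0.2, 0.2, -2.0]
grip_width: 0.0628
gripper_force: 67.9
underside rel rim px,ey,n mm [ 0.3 -0.8 19.9] force px,ey,n [-1.2  0.2 -1.6] t 7.2
turn left (world, in 10deg units) [0.003 0.005 0.018]
unit steps (jog per 10 mm): n [-0.086  0.009  0.142] px [ 0.141 -0.015  0.087] ey [0.018 0.166 0.   ]
```

```bash
python3 -m jog '[{"rx":0,"ry":0,"rz":0,"x":0.07,"y":0.006,"z":-0.114,"jaw":-1},{"rx":0,"ry":0,"rz":0,"x":0.069,"y":-0.007,"z":-0.114,"jaw":-1},{"rx":0,"ry":0,"rz":0,"x":0.069,"y":-0.007,"z":-0.114,"jaw":-1},{"rx":0,"ry":0,"rz":0,"x":0,"y":0,"z":0,"jaw":-1}]'
python3 st.py 49.3 -0.3
```

```text
clock: 7.7
tcp_pos: [0.5862, -0.0149, 0.1529]
orientation: [0.143, 2.59, -0.041]
contact_force: [0.4, -0.4, -2.2]
grip_width: 0.0629
gripper_force: 68.0
underside rel rim px,ey,n mm [-0.4  0.2 -3.8] force px,ey,n [-0.7 -0.3 -2.1] t 7.7
turn left (world, in 10deg units) [0.003 0.003 0.014]
unit steps (jog per 10 mm): n [-0.086  0.009  0.142] px [ 0.141 -0.015  0.087] ey [0.018 0.166 0.   ]
```

Inside the mouth with no side force. On in.

```bash
python3 -m jog '[{"rx":0,"ry":0,"rz":0,"x":0.052,"y":-0.005,"z":-0.085,"jaw":-1},{"rx":0,"ry":0,"rz":0,"x":0.052,"y":-0.005,"z":-0.085,"jaw":-1},{"rx":0,"ry":0,"rz":0,"x":0.052,"y":-0.005,"z":-0.085,"jaw":-1},{"rx":0,"ry":0,"rz":0,"x":0,"y":0,"z":0,"jaw":-1}]'
python3 st.py 49.3 -0.3
```

```text
clock: 8.2
tcp_pos: [0.5956, -0.0159, 0.1376]
orientation: [0.143, 2.59, -0.042]
contact_force: [3.1, -0.3, -3.9]
grip_width: 0.0626
gripper_force: 67.6
underside rel rim px,ey,n mm [ -0.3   0.2 -21.8] force px,ey,n [ 0.6  0.1 -4.9] t 8.2
turn left (world, in 10deg units) [0.006 0.003 0.014]
unit steps (jog per 10 mm): n [-0.086  0.009  0.142] px [ 0.141 -0.015  0.087] ey [0.018 0.166 0.   ]
```

```bash
python3 -m jog '[{"rx":0,"ry":0,"rz":0,"x":0.052,"y":-0.005,"z":-0.085,"jaw":-1},{"rx":0,"ry":0,"rz":0,"x":0.052,"y":-0.005,"z":-0.085,"jaw":-1}]'; python3 st.py 49.3 -0.3|head -1
python3 -m jog '[{"rx":0,"ry":0,"rz":0,"x":0.052,"y":-0.005,"z":-0.085,"jaw":-1},{"rx":0,"ry":0,"rz":0,"x":0.043,"y":-0.004,"z":-0.071,"jaw":-1}]';python3 st.py 49.3 -0.3|head -2
```

```text
clock: 8.45
tcp_pos: [0.6018, -0.0165, 0.1279]
orientation: [0.143, 2.589, -0.042]
contact_force: [-1.8, -0.7, 2.2]
grip_width: 0.0628
gripper_force: 68.5
underside rel rim px,ey,n mm [ -0.    0.3 -33.3] force px,ey,n [-0.3 -0.9  2.7] t 8.45
clock: 8.7
tcp_pos: [0.6075, -0.0171, 0.1184]
orientation: [0.143, 2.589, -0.042]
contact_force: [-1.6, -0.6, 3.1]
grip_width: 0.0627
gripper_force: 68.5
underside rel rim px,ey,n mm [ -0.1   0.3 -44.4] force px,ey,n [ 0.3 -0.8  3.5] t 8.7
turn left (world, in 10deg units) [0.008 0.005 0.015]
```

45 mm deep with small force. Release, back off along the axis, narrow the jaw to ~57 mm so the tips sit on the rim.

```bash
python3 -m jog '[{"rx":0,"ry":0,"rz":0,"x":0,"y":0,"z":0,"jaw":0.75},{"rx":0,"ry":0,"rz":0,"x":0,"y":0,"z":0,"jaw":0.75},{"rx":0,"ry":0,"rz":0,"x":0,"y":0,"z":0,"jaw":0.75},{"rx":0,"ry":0,"rz":0,"x":-0.19,"y":0.02,"z":0.32,"jaw":0.75},{"rx":0,"ry":0,"rz":0,"x":-0.19,"y":0.02,"z":0.32,"jaw":0.75},{"rx":0,"ry":0,"rz":0,"x":0,"y":0,"z":0,"jaw":0.34},{"rx":0,"ry":0,"rz":0,"x":0,"y":0,"z":0,"jaw":0.34},{"rx":0,"ry":0,"rz":0,"x":0,"y":0,"z":0,"jaw":0.34}]'; python3 st.py 0 0
```

```text
clock: 9.7
tcp_pos: [0.5839, -0.0148, 0.1547]
orientation: [0.143, 2.592, -0.042]
contact_force: [-0.4, 0.2, -0.3]
grip_width: 0.0571
gripper_force: 0.0
underside rel rim px,ey,n mm [-1.2  0.2 48.2] force px,ey,n [-0.5  0.1 -0. ] t 9.7
turn left (world, in 10deg units) [ 0.006 -0.013  0.015]
unit steps (jog per 10 mm): n [-0.086  0.009  0.142] px [ 0.141 -0.015  0.087] ey [0.018 0.166 0.   ]
```

```bash
python3 -m jog '[{"rx":0,"ry":0,"rz":0,"x":0.117,"y":-0.012,"z":-0.161,"jaw":0.34},{"rx":0,"ry":0,"rz":0,"x":0.043,"y":-0.005,"z":-0.071,"jaw":0.34},{"rx":0,"ry":0,"rz":0,"x":0.043,"y":-0.005,"z":-0.071,"jaw":0.34}]'; python3 st.py 0 0|head -1
python3 -m jog '[{"rx":0,"ry":0,"rz":0,"x":0.043,"y":-0.005,"z":-0.071,"jaw":0.34},{"rx":0,"ry":0,"rz":0,"x":0.043,"y":-0.005,"z":-0.071,"jaw":0.34}]'; python3 st.py 0 0|head -1
```

```text
clock: 10.07
tcp_pos: [0.5962, -0.016, 0.1365]
orientation: [0.143, 2.592, -0.042]
contact_force: [-2.5, -0.3, 3.2]
grip_width: 0.0571
gripper_force: 1.5
underside rel rim px,ey,n mm [-0.1  0.3 26.2] force px,ey,n [-0.4 -0.5  4. ] t 10.075
clock: 10.32
tcp_pos: [0.6015, -0.0165, 0.1281]
orientation: [0.143, 2.592, -0.042]
contact_force: [-1.5, 0.1, 2.8]
grip_width: 0.0573
gripper_force: 1.5
underside rel rim px,ey,n mm [ 0.   0.3 16.4] force px,ey,n [ 0.2 -0.   3.1] t 10.325
```

```bash
python3 -m jog '[{"rx":0,"ry":0,"rz":0,"x":0.043,"y":-0.005,"z":-0.071,"jaw":0.34},{"rx":0,"ry":0,"rz":0,"x":0.043,"y":-0.005,"z":-0.071,"jaw":0.34}]'; python3 st.py 0 0|head -1
for i in 1 2 ; do python3 -m jog '[{"rx":0,"ry":0,"rz":0,"x":0.017,"y":-0.002,"z":-0.028,"jaw":0.34}]'>/dev/null; python3 st.py 0 0|head -1; done
```

```text
clock: 10.58
tcp_pos: [0.6067, -0.0171, 0.1197]
orientation: [0.143, 2.592, -0.042]
contact_force: [-1.3, 0.4, 2.3]
grip_width: 0.0575
gripper_force: 1.4
underside rel rim px,ey,n mm [0.1 0.3 6.4] force px,ey,n [0.1 0.3 2.7] t 10.575
underside rel rim px,ey,n mm [-0.1  0.3  4.4] force px,ey,n [2.1 0.3 3.1] t 10.7
underside rel rim px,ey,n mm [0.1 0.2 2.8] force px,ey,n [-0.1  0.3  2.9] t 10.825
```

```bash
for i in 1 ; do python3 -m jog '[{"rx":0,"ry":0,"rz":0,"x":0.017,"y":-0.002,"z":-0.028,"jaw":0.34}]'>/dev/null; python3 st.py 0 0|head -1;  python3 -m jog '[{"rx":0,"ry":0,"rz":0,"x":0.017,"y":-0.002,"z":-0.028,"jaw":0.34}]'>/dev/null; python3 st.py 0 0|head -1; python3 -m jog '[{"rx":0,"ry":0,"rz":0,"x":0.017,"y":-0.002,"z":-0.028,"jaw":0.34}]'>/dev/null; python3 st.py 0 0|head -1;done
```

```text
underside rel rim px,ey,n mm [0.2 0.3 1. ] force px,ey,n [-0.1  0.   3.6] t 10.95
underside rel rim px,ey,n mm [-0.5  0.2 -0.5] force px,ey,n [-6.5 -1.9 35.5] t 11.075
underside rel rim px,ey,n mm [-1.3  0.1 -1.1] force px,ey,n [-8.3 -2.2 66.7] t 11.2
```

Dead stop at the expected depth (rim +4 mm; force rose at TCP -0.3 mm). Back off and go to view can_small.

```bash
python3 -m jog '[{"rx":0,"ry":0,"rz":0,"x":-0.26,"y":0.028,"z":0.43,"jaw":0.34},{"rx":0,"ry":0,"rz":0,"x":-0.4,"y":0.04,"z":0.66,"jaw":0.34},{"rx":0.085,"ry":0.78,"rz":0,"x":0.1,"y":-0.6,"z":0.4,"jaw":1},{"rx":0.085,"ry":0.78,"rz":0,"x":0.2,"y":-0.85,"z":0.4,"jaw":1},{"rx":0.085,"ry":0.78,"rz":0,"x":0.2,"y":-0.85,"z":0.4,"jaw":1},{"rx":0.085,"ry":0.78,"rz":0,"x":0.2,"y":-0.85,"z":0.2,"jaw":1},{"rx":0,"ry":0,"rz":0,"x":0.2,"y":-0.85,"z":0,"jaw":1},{"rx":0,"ry":0,"rz":0,"x":0.2,"y":-0.85,"z":0,"jaw":1}]'
python3 -m jog '[{"rx":0,"ry":0,"rz":0,"x":0,"y":0,"z":0,"jaw":1},{"rx":0,"ry":0,"rz":0,"x":0,"y":0,"z":0,"jaw":1}]'>/dev/null; python3 shot.py s1;python3 - <<'E'
from h import *
print(proj("wrist",(.622,-.318,.08)))
for z in (.07,.08,.09):
  try: rimz(["s1"],[proj("wrist",(.622,-.318,.08))],48,(z,))
  except Exception as e: print(e)
E
```

```text
clock: 12.2
tcp_pos: [0.6381, -0.2808, 0.2337]
orientation: [0.184, 2.996, -0.091]
contact_force: [1.0, 0.3, 1.1]
grip_width: 0.0854
gripper_force: 0.0
12.45 [ 0.6374 -0.2781  0.2334] [ 0.183  2.997 -0.089] [ 0.61  0.46 -0.41  1.61  0.26  0.97  1.57]
[287.07512602 149.19157525]
0.07 ([0.6215, -0.3254], np.float64(55.7))
0.08 ([0.6187, -0.3231], np.float64(53.8))
0.09 ([0.6159, -0.3208], np.float64(51.9))
```

```bash
python3 - <<'E'
from h import *
o=get_obs();a=np.radians(86.7);T=Ro.from_rotvec(np.pi*np.array([np.cos(a),np.sin(a),0]))
print(((T*Ro.from_rotvec(o["orientation"]).inv()).as_rotvec(degrees=True)/10).round(3))
E
```

```text
[0.385 0.769 0.031]
```

Correct the tilt and take the second view from closer.

```bash
python3 -m jog '[{"rx":0.385,"ry":0.77,"rz":0.03,"x":-0.1,"y":-0.5,"z":-0.2,"jaw":1},{"rx":0,"ry":0,"rz":0,"x":-0.1,"y":-0.25,"z":-0.3,"jaw":1},{"rx":0,"ry":0,"rz":0,"x":0,"y":0,"z":0,"jaw":1},{"rx":0,"ry":0,"rz":0,"x":0,"y":0,"z":0,"jaw":1}]' 60; python3 shot.py s2;python3 - <<'E'
from h import *
P=[pickle.load(open(n+".p","rb")) for n in("s1","s2")]
rimz(["s1","s2"],[proj("wrist",(.6187,-.3231,.08),p) for p in P],45)
E
```

```text
clock: 13.0
tcp_pos: [0.6261, -0.3216, 0.2048]
orientation: [0.18, 3.135, -0.001]
contact_force: [0.2, 0.3, 0.1]
grip_width: 0.0856
gripper_force: 0.0
13.0 [ 0.6261 -0.3216  0.2048] [ 1.800e-01  3.135e+00 -1.000e-03] [ 0.65  0.58 -0.39  1.48  0.23  1.13  1.67]
0.06 ([0.6244, -0.3276], np.float64(57.6)) ([0.6237, -0.3276], np.float64(51.0))
0.07 ([0.6215, -0.3254], np.float64(55.7)) ([0.621, -0.3271], np.float64(49.2))
0.075 ([0.6201, -0.3242], np.float64(54.8)) ([0.6196, -0.3269], np.float64(48.3))
0.08 ([0.6187, -0.3231], np.float64(53.8)) ([0.6182, -0.3266], np.float64(47.5))
0.085 ([0.6173, -0.322], np.float64(52.9)) ([0.6168, -0.3263], np.float64(46.6))
0.09 ([0.6159, -0.3208], np.float64(51.9)) ([0.6155, -0.3261], np.float64(45.7))
```

```bash
python3 - <<'E'
from h import *
P=pickle.load(open("s2.p","rb"));u=proj("wrist",(.6187,-.3231,.08),P);print(u)
for t in(125,100,80,60):
    h,_=rimpts("s2",u,45,t);print(t,h.min(0),h.max(0))
g=cv2.imread("pics/s2.png");u=u.astype(int)
for k in(-45,45):print([g[u[1],x].tolist() for x in range(u[0]+(k if k<0 else 25),u[0]+(-25 if k<0 else 45))])
E
```

```text
[320.47990124 181.50452437]
125 [291. 159.] [301. 198.]
100 [291. 159.] [302. 199.]
80 [291. 159.] [305. 204.]
60 [291. 152.] [350. 210.]
[[126, 141, 145], [130, 144, 148], [132, 145, 148], [130, 143, 148], [127, 141, 146], [126, 141, 146], [127, 141, 145], [124, 138, 141], [124, 138, 141], [126, 139, 143], [127, 141, 145], [127, 140, 145], [129, 142, 147], [130, 144, 148], [131, 145, 148], [137, 147, 149], [156, 155, 155], [158, 156, 154], [125, 124, 122], [63, 62, 61]]
[[43, 43, 42], [44, 43, 42], [49, 50, 48], [66, 66, 65], [79, 79, 77], [79, 78, 77], [62, 69, 71], [64, 71, 73], [65, 73, 74], [63, 71, 73], [63, 70, 72], [62, 69, 72], [62, 69, 72], [63, 69, 72], [62, 69, 70], [63, 71, 73], [62, 69, 71], [61, 68, 70], [61, 68, 70], [64, 71, 73]]
```

```bash
sed 's/>-8/>-5/' h.py > h5.py; python3 - <<'E'
from h5 import *
P=pickle.load(open("s2.p","rb"));u=proj("wrist",(.6187,-.3231,.08),P)
for t in(60,66): print(t);rimz(["s2"],[u],45,(.07,.075,.08,.085),t)
E
```

```text
60
0.07 ([0.6213, -0.3236], np.float64(56.1))
0.075 ([0.6199, -0.3234], np.float64(55.1))
0.08 ([0.6185, -0.3232], np.float64(54.1))
0.085 ([0.6171, -0.323], np.float64(53.1))
66
0.07 ([0.6213, -0.3236], np.float64(56.1))
0.075 ([0.62, -0.3234], np.float64(55.1))
0.08 ([0.6186, -0.3232], np.float64(54.0))
0.085 ([0.6172, -0.323], np.float64(53.0))
```

Both views agree: can_small rim (0.6186, -0.3231, 0.080), 54 mm. Grasp.

```bash
python3 -m jog '[{"rx":0,"ry":0,"rz":0,"x":-0.125,"y":-0.025,"z":-0.6,"jaw":1},{"rx":0,"ry":0,"rz":0,"x":0,"y":0,"z":-0.6,"jaw":1},{"rx":0,"ry":0,"rz":0,"x":0,"y":0,"z":-0.6,"jaw":1},{"rx":0,"ry":0,"rz":0,"x":0,"y":0,"z":-0.6,"jaw":1},{"rx":0,"ry":0,"rz":0,"x":0,"y":0,"z":-0.2,"jaw":1},{"rx":0,"ry":0,"rz":0,"x":0,"y":0,"z":0,"jaw":1},{"rx":0,"ry":0,"rz":0,"x":0,"y":0,"z":0,"jaw":1}]' 60
```

```text
clock: 13.92
tcp_pos: [0.6197, -0.3255, 0.0503]
orientation: [0.183, 3.133, -0.003]
contact_force: [0.7, -0.2, 0.3]
grip_width: 0.0857
gripper_force: 0.0
```

```bash
python3 -m jog '[{"rx":0,"ry":0,"rz":0,"x":-0.02,"y":0.04,"z":-0.03,"jaw":1},{"rx":0,"ry":0,"rz":0,"x":0,"y":0,"z":0,"jaw":-1},{"rx":0,"ry":0,"rz":0,"x":0,"y":0,"z":0,"jaw":-1},{"rx":0,"ry":0,"rz":0,"x":0,"y":0,"z":0,"jaw":-1},{"rx":0,"ry":0,"rz":0,"x":0,"y":0,"z":0,"jaw":-1},{"rx":0,"ry":0,"rz":0,"x":0,"y":0,"z":0,"jaw":-1}]' 60
```

```text
clock: 14.68
tcp_pos: [0.6177, -0.323, 0.0471]
orientation: [0.183, 3.134, -0.002]
contact_force: [-0.5, 0.7, 5.5]
grip_width: 0.053
gripper_force: 63.5
```

```bash
python3 -m jog '[{"rx":0,"ry":0,"rz":0,"x":0,"y":0,"z":0.9,"jaw":-1},{"rx":0,"ry":0,"rz":0,"x":0,"y":0,"z":1,"jaw":-1},{"rx":-0.057,"ry":-0.52,"rz":0,"x":-0.21,"y":0.5,"z":0.9,"jaw":-1},{"rx":-0.057,"ry":-0.52,"rz":0,"x":-0.21,"y":0.88,"z":0.2,"jaw":-1},{"rx":-0.057,"ry":-0.52,"rz":0,"x":-0.21,"y":0.88,"z":0,"jaw":-1},{"rx":-0.057,"ry":-0.52,"rz":0,"x":-0.21,"y":0.88,"z":0,"jaw":-1},{"rx":-0.057,"ry":-0.52,"rz":0,"x":-0.21,"y":0.88,"z":0,"jaw":-1},{"rx":-0.057,"ry":-0.52,"rz":0,"x":-0.21,"y":0.88,"z":0,"jaw":-1}]'
python3 -m jog '[{"rx":0,"ry":0,"rz":0,"x":0,"y":0,"z":0,"jaw":-1},{"rx":0,"ry":0,"rz":0,"x":0,"y":0,"z":0,"jaw":-1}]' >/dev/null;python3 st.py 47.1 0.9
```

```text
clock: 15.68
tcp_pos: [0.5435, -0.0425, 0.225]
orientation: [0.155, 2.613, -0.046]
contact_force: [1.1, -1.0, -1.3]
grip_width: 0.0531
gripper_force: 63.8
underside rel rim px,ey,n mm [  5.5 -34.3  79.8] force px,ey,n [-1.2 -0.5 -0.6] t 15.925
turn left (world, in 10deg units) [ 0.008 -0.144  0.071]
unit steps (jog per 10 mm): n [-0.086  0.009  0.142] px [ 0.141 -0.015  0.087] ey [0.018 0.166 0.   ]
```

```bash
python3 -m jog '[{"rx":0.01,"ry":-0.144,"rz":0.07,"x":-0.032,"y":0.58,"z":-0.058,"jaw":-1},{"rx":0,"ry":0,"rz":0,"x":0.224,"y":-0.024,"z":-0.37,"jaw":-1},{"rx":0,"ry":0,"rz":0,"x":0.224,"y":-0.024,"z":-0.37,"jaw":-1},{"rx":0,"ry":0,"rz":0,"x":0,"y":0,"z":0,"jaw":-1},{"rx":0,"ry":0,"rz":0,"x":0,"y":0,"z":0,"jaw":-1}]'
python3 st.py 47.1 0.9
```

```text
clock: 16.55
tcp_pos: [0.5707, -0.0133, 0.1781]
orientation: [0.143, 2.589, -0.039]
contact_force: [0.4, 0.3, -0.2]
grip_width: 0.0531
gripper_force: 63.8
underside rel rim px,ey,n mm [ 0.6  0.2 28. ] force px,ey,n [ 0.2  0.4 -0.4] t 16.55
turn left (world, in 10deg units) [-0.006  0.006  0.012]
unit steps (jog per 10 mm): n [-0.086  0.009  0.142] px [ 0.141 -0.015  0.087] ey [0.018 0.166 0.   ]
```

```bash
python3 -m jog '[{"rx":0,"ry":0,"rz":0,"x":0.07,"y":-0.008,"z":-0.132,"jaw":-1},{"rx":0,"ry":0,"rz":0,"x":0.078,"y":-0.008,"z":-0.128,"jaw":-1},{"rx":0,"ry":0,"rz":0,"x":0.078,"y":-0.008,"z":-0.128,"jaw":-1}]'>/dev/null
python3 st.py 47.1 0.9|head -1; python3 -m jog '[{"rx":0,"ry":0,"rz":0,"x":0.052,"y":-0.005,"z":-0.085,"jaw":-1}]'>/dev/null;python3 st.py 47.1 0.9|head -1;python3 -m jog '[{"rx":0,"ry":0,"rz":0,"x":0.052,"y":-0.005,"z":-0.085,"jaw":-1}]'>/dev/null;python3 st.py 47.1 0.9|head -1
```

```text
underside rel rim px,ey,n mm [1.  0.5 1.7] force px,ey,n [-1.  -0.9 -0.3] t 16.925
underside rel rim px,ey,n mm [ 0.8  0.5 -4.5] force px,ey,n [-0.6 -0.1 -0.4] t 17.05
underside rel rim px,ey,n mm [  0.4   0.3 -10.3] force px,ey,n [-2.6 -0.7  1.5] t 17.175
```

```bash
python3 -m jog '[{"rx":0,"ry":0,"rz":0,"x":0.052,"y":-0.005,"z":-0.085,"jaw":-1},{"rx":0,"ry":0,"rz":0,"x":0.052,"y":-0.005,"z":-0.085,"jaw":-1}]'>/dev/null
python3 st.py 47.1 0.9|head -1; python3 -m jog '[{"rx":0,"ry":0,"rz":0,"x":0.052,"y":-0.005,"z":-0.085,"jaw":-1},{"rx":0,"ry":0,"rz":0,"x":0.052,"y":-0.005,"z":-0.085,"jaw":-1},{"rx":0,"ry":0,"rz":0,"x":0.043,"y":-0.004,"z":-0.071,"jaw":-1}]'>/dev/null;python3 st.py 47.1 0.9|head -1
```

```text
underside rel rim px,ey,n mm [ -0.4   0.  -22.3] force px,ey,n [-4.5 -0.5  3.2] t 17.425
underside rel rim px,ey,n mm [ -0.5   0.2 -39.3] force px,ey,n [-3.3 -0.1  3. ] t 17.8
```

```bash
python3 -m jog '[{"rx":0,"ry":0,"rz":0,"x":0,"y":0,"z":0,"jaw":0.65},{"rx":0,"ry":0,"rz":0,"x":0,"y":0,"z":0,"jaw":0.65},{"rx":0,"ry":0,"rz":0,"x":0,"y":0,"z":0,"jaw":0.65},{"rx":0,"ry":0,"rz":0,"x":-0.2,"y":0.021,"z":0.34,"jaw":0.65},{"rx":0,"ry":0,"rz":0,"x":-0.2,"y":0.021,"z":0.34,"jaw":0.65},{"rx":0,"ry":0,"rz":0,"x":0,"y":0,"z":0,"jaw":0.1},{"rx":0,"ry":0,"rz":0,"x":0,"y":0,"z":0,"jaw":0.1},{"rx":0,"ry":0,"rz":0,"x":0,"y":0,"z":0,"jaw":0.1}]'; python3 st.py 0 0|head -2
```

```text
clock: 18.8
tcp_pos: [0.5814, -0.0134, 0.1597]
orientation: [0.141, 2.59, -0.038]
contact_force: [-1.0, -0.0, -0.7]
grip_width: 0.0468
gripper_force: 0.0
underside rel rim px,ey,n mm [-0.8  1.2 53.9] force px,ey,n [-1.2 -0.1 -0.1] t 18.8
turn left (world, in 10deg units) [-0.005  0.001  0.002]
```

```bash
python3 -m jog '[{"rx":0,"ry":0,"rz":0,"x":0.129,"y":-0.034,"z":-0.19,"jaw":0.1},{"rx":0,"ry":0,"rz":0,"x":0.043,"y":-0.005,"z":-0.071,"jaw":0.1},{"rx":0,"ry":0,"rz":0,"x":0.043,"y":-0.005,"z":-0.071,"jaw":0.1}]'>/dev/null; python3 st.py 0 0|head -1
python3 -m jog '[{"rx":0,"ry":0,"rz":0,"x":0.043,"y":-0.005,"z":-0.071,"jaw":0.1},{"rx":0,"ry":0,"rz":0,"x":0.043,"y":-0.005,"z":-0.071,"jaw":0.1}]'>/dev/null; python3 st.py 0 0|head -1
python3 -m jog '[{"rx":0,"ry":0,"rz":0,"x":0.043,"y":-0.005,"z":-0.071,"jaw":0.1}]'>/dev/null; python3 st.py 0 0|head -1
python3 -m jog '[{"rx":0,"ry":0,"rz":0,"x":0.035,"y":-0.004,"z":-0.057,"jaw":0.1}]'>/dev/null; python3 st.py 0 0|head -1
```

```text
underside rel rim px,ey,n mm [ 0.1  0.3 30.3] force px,ey,n [-0.2 -0.2  2.8] t 19.175
underside rel rim px,ey,n mm [ 0.4  0.2 20.5] force px,ey,n [-0.8  0.5  2.4] t 19.425
underside rel rim px,ey,n mm [ 0.4  0.2 15.6] force px,ey,n [ 0.8 -0.4  2.5] t 19.55
underside rel rim px,ey,n mm [ 0.4  0.2 11.5] force px,ey,n [ 0.6 -0.6  2.4] t 19.675
```

Now 1.5–2 mm steps until it stops.

```bash
python3 -m jog '[{"rx":0,"ry":0,"rz":0,"x":0.026,"y":-0.003,"z":-0.043,"jaw":0.1}]'>/dev/null; python3 st.py 0 0|head -1
python3 -m jog '[{"rx":0,"ry":0,"rz":0,"x":0.013,"y":-0.001,"z":-0.021,"jaw":0.1}]'>/dev/null; python3 st.py 0 0|head -1
python3 -m jog '[{"rx":0,"ry":0,"rz":0,"x":0.013,"y":-0.001,"z":-0.021,"jaw":0.1}]'>/dev/null; python3 st.py 0 0|head -1
```

```text
underside rel rim px,ey,n mm [0.4 0.1 8.5] force px,ey,n [0.1 1.  2.8] t 19.8
underside rel rim px,ey,n mm [0.4 0.2 7.1] force px,ey,n [-0.1  1.3  1.3] t 19.925
underside rel rim px,ey,n mm [0.1 0.2 6. ] force px,ey,n [-3.   0.4 22.8] t 20.05
```

```bash
python3 -m jog '[{"rx":0,"ry":0,"rz":0,"x":0.009,"y":-0.001,"z":-0.014,"jaw":0.1}]'>/dev/null; python3 st.py 0 0|head -1
```

```text
underside rel rim px,ey,n mm [-0.6  0.2  5.6] force px,ey,n [-5.6 -0.8 33.6] t 20.175
```

Stopped dead at the expected depth. Retreat to a vantage point and look.

```bash
python3 -m jog '[{"rx":0,"ry":0,"rz":0,"x":-0.26,"y":0.028,"z":0.43,"jaw":0.1},{"rx":0,"ry":0,"rz":0,"x":-0.45,"y":0.045,"z":0.75,"jaw":0.1},{"rx":0,"ry":0,"rz":0,"x":0,"y":0,"z":0.9,"jaw":0.1},{"rx":0.06,"ry":0.6,"rz":0,"x":0.5,"y":-0.1,"z":0.5,"jaw":0.1},{"rx":0.06,"ry":0.6,"rz":0,"x":0.6,"y":-0.1,"z":0.1,"jaw":0.1},{"rx":0.06,"ry":0.6,"rz":0,"x":0.6,"y":-0.1,"z":0,"jaw":0.1},{"rx":0.06,"ry":0.6,"rz":0,"x":0.6,"y":-0.1,"z":0,"jaw":0.1},{"rx":0.06,"ry":0.6,"rz":0,"x":0.2,"y":-0.1,"z":0,"jaw":0.1}]'
python3 -m jog '[{"rx":0,"ry":0,"rz":0,"x":0,"y":0,"z":0,"jaw":0.1},{"rx":0,"ry":0,"rz":0,"x":0,"y":0,"z":0,"jaw":0.1}]' >/dev/null;python3 shot.py f1
python3 - <<'E'
from h import *
p=pickle.load(open("f1.p","rb"));u=proj("wrist",(.61,-.018,.114),p).astype(int);print(u)
g=cv2.imread("pics/f1.png");y0=max(0,u[1]-50);a=cv2.resize(g[y0:y0+100,u[0]-50:u[0]+50],(600,600),interpolation=2)
t=grab_frame("top")[:,:,::-1];t=t[130:260,215:475]
b=cv2.resize(t,(200,100));cv2.imwrite("pics/f1c.png",np.hstack([a,np.vstack([b,np.zeros((500,200,3),np.uint8)])]))
E
```

```text
clock: 21.18
tcp_pos: [0.7225, -0.0473, 0.26]
orientation: [0.176, 3.109, -0.018]
contact_force: [-0.4, -0.7, 0.8]
grip_width: 0.0471
gripper_force: 0.0
21.425 [ 0.7205 -0.0461  0.2601] [ 0.174  3.106 -0.019] [ 0.3   0.57 -0.51  1.39  0.3   1.22  1.22]
[342  59]
```

View pics/f1c.png

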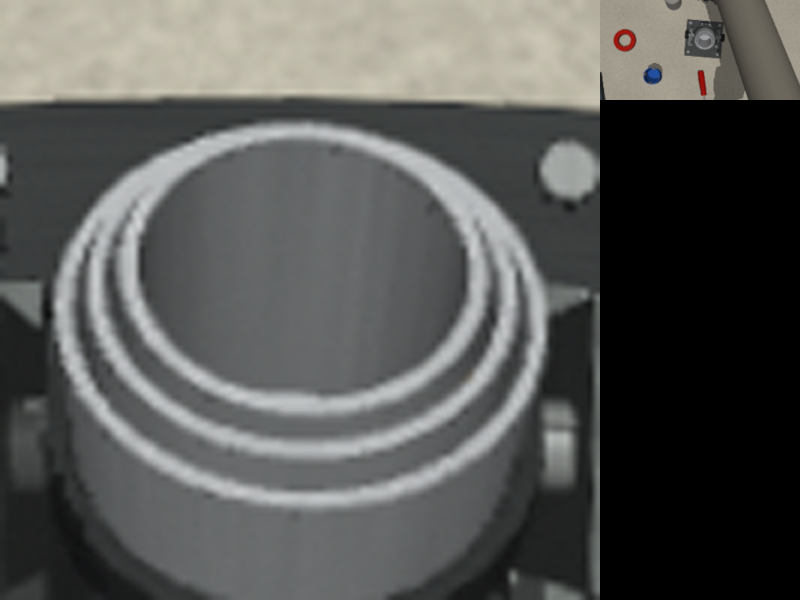

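The picture shows three concentric rims stepping up evenly (large, mid, small), with the tape, blue can and driver still in place. Hand in.

```bash
python3 -c "
from bench import r
print(r.hand_in())"
```

```text
the job is handed in; nothing more can be done
None
```

The middle can is home in the large can and the small can home in the middle one, all mouths the same way, each pushed to a dead stop (peak about 67 N on the middle can, 34 N on the small one); handed in at about 21.5 s with the arm clear, though I did not re-measure the holder's tilt afterwards.

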